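# Shim a pump against its stop and hold the stack tight

## Task

Switch off the small pump by flipping its toggle lever right over, away from the robot. Then close the gap between the pump's end plate and the fixed stop: take the one of the two spacer plates that suits the gap, stand it upright on the gap's floor against the stop, and push the wedge, thin end down and flat back to the spacer, down beside it until you feel it jam tight. Finish holding: keep gripping the wedge and pressing it firmly down so that the stack stays tight, do not let go, and do not disturb the timer, the bottle or the syringe filter.

Things in the scene. Friction and masses are not known exactly. Their poses are not given: they have to be found in the camera images.
- frame: Fixed aluminium base plate, 110 x 260 x 10 mm; its top, 10 mm above its origin, is the gap's floor. y runs along the plate, z is up. At its -y end stands the fixed steel stop, 70 mm wide along x, 56 mm high above the floor; its face to the gap is at y = -90 mm and looks to +y.
- stop_face (a point): Middle of the top edge of the stop's face, 56 mm above the gap's floor (66 mm above the worktop); axes as the frame's.
- plate_face (a point): Middle of the top edge of the pump's steel end plate, on the face that looks to -y at the stop; 56 mm above the gap's floor, 70 mm wide (x). Axes as the frame's. The gap, 20 to 33 mm, is the y distance from stop_face to here; its faces are upright, parallel and rigid, its sides open.
- toggle (a joint): Toggle lever of the pump's switch, rad: about 0 = on, leaning to the frame's -x (towards the robot); 1.0 = off, leaning to +x (away). It stays where it is left, moves under a few newtons and has a firm stop at 1.0.
- toggle_tip (a point): Centre of the 26 mm ball at the end of the steel toggle lever, on the black switch block on top of the pump, 130 mm to +y of plate_face. It is 60 mm from the pivot; the lever leans 0.5 rad either side of upright, so at both ends of its swing the pivot is about 53 mm below the tip and 29 mm from it horizontally.
- rack: Fixed white rack, 60 x 170 mm; three equal slots at y = -55, 0 and 55 mm, 17.5 mm wide, walls to 46 mm above the worktop. The two spacers and the wedge stand in them in any order, on the rack's 6 mm floor, their x, y axes along the rack's; they lift straight up.
- thin_spacer: Loose aluminium plate 8 mm thick (y); body 44 mm wide (x) and 60 mm high, and above it a narrower tab 26 mm wide (x) from 60 to 94 mm above its origin, for gripping across x. Origin: middle of its underside. About 60 g. Suits gaps up to about 26 mm.
- thick_spacer: The same plate but 16 mm thick (y), about 100 g. Suits gaps over about 26 mm.
- wedge: Loose steel wedge, 44 mm wide (x), 120 g. Origin: below the middle of its grip, level with its thin end. Flat back at y = -8 mm; sloped face, to be turned to the pump, at y = -2 mm + z/4, z 0 to 64 mm. Black grip: z 66 to 108, y -8 to 8, 34 mm wide (x). Jams where 6 mm + depth/4 fills the space left, 14 to 48 mm down, off the floor; tight under a lasting push of 10 N.
- timer: Bystander: small white kitchen-type timer, 62 x 66 x 19 mm, lying on the worktop. Leave alone.
- bottle: Bystander: clear bottle with a cap, 47 mm across, 122 mm high, standing on the worktop. Leave alone.
- filter: Bystander: white syringe filter, 27 mm across, 16 mm high. Leave alone.
- pump: The pump itself, fixed on the base plate, grey, 170 mm long along y, its foot, end plate, pump head and motor, up to 98 mm above its origin, with the switch block on top. Origin: under the middle of its end plate's face towards the gap.
Things that resemble listed ones, but are neither listed nor needed, are in the scene too. What is shaped like the thin_spacer but purple is not meant.

How it is judged (in metres and radians):
On the way, in this order (a step that is already met when the one before it is completed fails the run):
1. the pump is switched off (value of joint toggle above 0.85 rad), for 0.2 s.
2. a spacer stands in the gap on its floor (((z of thin_spacer in the frame of frame between 0.007 and 0.014 m and x of thin_spacer in the frame of frame between -0.018 and 0.018 m and y of thin_spacer in the frame of frame above -0.092 m and y of thin_spacer in the frame of plate_face below 0 m and angle between thin_spacer's own z axis and vertical below 0.5 rad) or (z of thick_spacer in the frame of frame between 0.007 and 0.014 m and x of thick_spacer in the frame of frame between -0.018 and 0.018 m and y of thick_spacer in the frame of frame above -0.092 m and y of thick_spacer in the frame of plate_face below 0 m and angle between thick_spacer's own z axis and vertical below 0.5 rad))), for 0.2 s.
At the end, for the whole second after the job is handed in: Toggle over 0.85 rad. A spacer upright (0.10 rad) on the gap floor (4 mm), within 5 mm of the stop and 18 mm of mid-width. Wedge upright (0.12 rad), centred (18 mm), tip 8 mm or more into the gap, off the floor, still, bearing over 2 N on pump and spacer, gripped with over 5 N (value of joint toggle above 0.85 rad and ((z of thin_spacer in the frame of frame between 0.007 and 0.014 m and x of thin_spacer in the frame of frame between -0.018 and 0.018 m and y of thin_spacer in the frame of frame between -0.092 and -0.081 m and angle between thin_spacer's own z axis and vertical below 0.1 rad and contact force between wedge and thin_spacer above 2 N) or (z of thick_spacer in the frame of frame between 0.007 and 0.014 m and x of thick_spacer in the frame of frame between -0.018 and 0.018 m and y of thick_spacer in the frame of frame between -0.092 and -0.077 m and angle between thick_spacer's own z axis and vertical below 0.1 rad and contact force between wedge and thick_spacer above 2 N)) and contact force between wedge and pump above 2 N and contact force between the fingers and wedge above 5 N and z of wedge in the frame of plate_face below -0.008 m and z of wedge in the frame of frame above 0.012 m and x of wedge in the frame of frame between -0.018 and 0.018 m and angle between wedge's own z axis and vertical below 0.12 rad and linear speed of wedge below 0.01 m/s); the arm keeps its last pose, push and grip.
It fails at once if the timer is moved more than 20 mm (distance of timer from where it was at the start of the episode above 0.02 m).
It fails at once if the bottle is moved more than 20 mm (distance of bottle from where it was at the start of the episode above 0.02 m).
It fails at once if the syringe filter is moved more than 20 mm (distance of filter from where it was at the start of the episode above 0.02 m).
It also fails if it takes over 72 s, if anything falls off the work surface, if the arm or the gripper's body presses on something with over 40 N, if the wrist force passes 120 N, or if a joint passes its speed limit or range.

## Robot

A 6-joint arm with a two-finger parallel gripper is mounted at the origin on the work surface; the furniture and walls round the work are solid. World frame = base frame: x ahead of the robot, y to its left, z up, the work surface at z = 0. Lengths are in mm, angles in degrees, forces in N, time in s.
With the tool pointing down it reaches from about 250 to 725 mm from the base axis. Payload 4 kg.
Tool frame: the origin (TCP) lies midway between the tips of the shut fingers; the grasp point (between the pads) lies 19 mm behind it; z points along the fingers, y is the direction in which the jaws open and shut (so a half turn about z gives the same grasp; the last joint's range is limited). The gripper opens to 85 mm and grips with 20 to 120 N. Pads are 22 mm wide; open, the fingers measure 114 mm over their backs; the gripper's body (76 mm by 85 mm) begins 54 mm behind the grasp point. The pads swing forward as they close: fully open they stand 13 mm farther back than shut.
Start: joints at [-72.422, 13.785, 0.286, 76.501, 0, 90], TCP at [151.003, -476.652, 231.306] pointing down, gripper open.
Joint ranges: [-155.79, 155.79], [-60.16, 107.12], [-62.33, 73.08], [-114, 123.19], [-81.49, 82.49], [-180, 180]. Speed limits (degrees/s): [159.86, 159.86, 180, 180, 180, 180].

## Interface

Orientations are given as a 3x3 rotation matrix whose columns are the frame's x, y, z axes.
In Python, from cell import bot gives the robot as it stands. The module is installed in compiled form; this text tells all that it offers.
- The arm moves only by the shell command python3 -m handwheel 'ROWS' [FORCE]. ROWS is a JSON object of lists of equal length, an entry for each row: "hand": the closure in counts, from 0 (fully open) to 255 (shut); "dp": the shift along the tool's x, y, z in cm, a list of three; "rotation": the turn, a rotation vector about the tool's x, y, z in degrees, a list of three. In form: {"hand": [hand, ...], "dp": [[dx, dy, dz], ...], "rotation": [[wx, wy, wz], ...]}. A call has 1 to 12 rows; each row shifts and turns the commanded pose from where the row before left it, along the tool's axes as they then stand; what a row does not reach is not made up. A row lasts 1/12 s, in which the tool goes at most 41.7 mm and 7.16 degrees, less where a joint would pass 70% of its speed; a pose out of reach is approached as far as the arm can. A call with a gripper value outside its range is refused whole. The fingers move at their own pace and stop on an object; FORCE is the grip in N (left out, the last holds). Time passes only in rows, so rows that do not move let the fingers close. It gives the time, the measured TCP pose, the force and the opening at its end, in the units of the state.
- bot.state(): the state, without advancing time (a new reading comes with each control period).
- bot.snapshot(name): name is "scene" or "top" or "wrist"; returns (picture, depth): 400x640x3 uint8, red, green, blue; 400x640 float32, mm along the optical axis (not along the pixel's ray), 0 where there is no reading.
- bot.camera_info(name): a dict with "K" (3x3 intrinsics, pixels), "eye" and "orientation" of the camera in the world. Camera axes: x right, y up, looking along -z (the intrinsics and any distortion apply to the point x, -y, -z); pixel columns grow to the right and rows downward; lengths in mm; the calibration is good to about 2 mm. A picture is of the moment at which its call begins: read the wrist's pose just before it. camera_info takes no time and is no camera call; for the wrist camera it gives the pose at the moment of the call.
- bot.job_done(): hands the job in, once; it reports no verdict.
Trained networks look in the newest picture that a camera, given by its name, has taken for a name from the list of things; names that differ only in an ending like _2 or _b are one class to them, and where a whole thing is asked for, a point or a joint stands for the part that bears it (a point fixed in the world has none). Each returns a list of dicts, best first, with "score" (0 to 1); they miss things now and then, are a little off and sometimes report something else, mostly with a low value. They report only what shows in the picture. A call takes as long as a camera call. They do not tell look-alikes from the thing itself.
- bot.cut_out(camera, thing): "mask" (400x640 bool, what is visible of it) and "extent" ([left, top, width, height] in pixels, round what is visible of it).
- bot.place_of(camera, thing): "point" ([column, row] in pixels: a listed point, or the origin of a listed thing).
The state is a dict: "time": time; "joint_positions": joint angles; "qd": joint speeds; "joint_torque": joint torques, N m; "tool_pos": TCP position; "eef_rot": TCP orientation; "ft_force": force on the tool from outside, world axes, zero at the start; "torque": the same for the moment, N m; "grip_width": finger opening in mm.
Only numpy, scipy, OpenCV 4.12 (cv2) and the standard library are available. Lean on these libraries where they do the work, as an engineer would, in place of code of your own. Each camera call takes 0.05 s, during which the arm holds its last target. There are 200 camera calls.

## Working session

There is one attempt and no reset: what is moved stays moved. The work goes in short steps, Python scripts to look and compute and a shell command to move; the robot and the scene stay as the last step left them, time stands still between calls to the robot, and variables do not carry over. Pictures are saved under pics/ and viewed, about 8 in all and at most 12, crops included, and the job is handed in when it is done.

```bash
mkdir -p pics
cat > h.py <<'E'
import numpy as np, cv2
from cell import bot
def snap(n,f=None):
    im,d=bot.snapshot(n); ci=bot.camera_info(n)
    if f: cv2.imwrite('pics/'+f,im[:,:,::-1])
    return im,d,ci
def world(ci,px,z):
    "z depth mm along axis"
    K=np.array(ci['K']);px=np.atleast_2d(px).astype(float);z=np.atleast_1d(z)
    r=np.c_[(px[:,0]-K[0,2])/K[0,0],-(px[:,1]-K[1,2])/K[1,1],-np.ones(len(px))]
    return np.array(ci['eye'])+(r*z[:,None])@np.array(ci['orientation']).T
def onplane(ci,px,h):
    e=np.array(ci['eye']);p=world(ci,px,1.)-e
    return e+p*((h-e[2])/p[:,2])[:,None]
def proj(ci,P):
    p=(np.atleast_2d(P)-np.array(ci['eye']))@np.array(ci['orientation']);K=np.array(ci['K'])
    return np.c_[K[0,0]*p[:,0]/-p[:,2]+K[0,2],-K[1,1]*p[:,1]/-p[:,2]+K[1,2]]
E
python3 - <<'E'
from h import *
np.set_printoptions(precision=1,suppress=True)
for n in ['top','scene']:
    im,d,ci=snap(n,n+'.png'); np.savez(n,im=im,d=d)
    print(n,ci)
    for t in ['frame','stop_face','plate_face','toggle_tip','rack','thin_spacer','thick_spacer','wedge','timer','bottle','filter','pump']:
        for r in bot.place_of(n,t)[:3]:
            p=r['point'];u,v=int(round(p[0])),int(round(p[1]))
            dd=d[v,u] if 0<=v<400 and 0<=u<640 else 0
            print(t,round(r['score'],2),np.array(p),world(ci,p,dd)[0] if dd else None)
print(bot.state())
E
```

```text
top {'K': array([[427.9,   0. , 318.5],
       [  0. , 427.9, 205.8],
       [  0. ,   0. ,   1. ]]), 'eye': array([ 301. ,   25.5, 1156.9]), 'orientation': array([[-0. ,  1. , -0.2],
       [-1. , -0. , -0. ],
       [-0. ,  0.2,  1. ]])}
stop_face 0.72 [276.1 183.5] [590.2 147.1   8.9]
plate_face 0.7 [273.6 187. ] [580.1 153.9  10.2]
toggle_tip 0.53 [209.2 191.4] [529.1 282.6 193.3]
rack 0.86 [390.1 216.6] [ 478.1 -151.    76.6]
thin_spacer 0.69 [332.1 190.9] [559.7  -6.3  31.9]
thin_spacer 0.61 [377.4 184.1] [ 580.3 -132.    11.1]
thin_spacer 0.58 [369.  216.5] [ 489.8 -104.1   16.1]
thick_spacer 0.65 [410.3 221.3] [ 470.2 -209.6   39.3]
thick_spacer 0.56 [210.3 189.6] [532.9 279.7 195. ]
wedge 0.57 [391. 217.] [ 476.  -152.3   82.8]
wedge 0.43 [359.7 264.9] [361.2 -73.9  10.2]
timer 0.67 [320.8 259.5] [377.8  29.   15. ]
bottle 0.93 [348.8 152.4] [657.2 -53.3  61.2]
bottle 0.59 [278.3 183.1] [576.7 135.2  65.9]
bottle 0.17 [370.1 218.8] [ 478.3 -103.    48.3]
filter 0.61 [359.4 265.1] [360.8 -73.2   9.4]
pump 0.6 [270.3 191.3] [556.1 156.8  62.3]
scene {'K': array([[511.7,   0. ,
[... 675 characters left out ...]
.7] [ 473.6 -176.1   31.1]
timer 0.64 [279.  243.5] [389.7  16.2  20.1]
bottle 0.84 [394.9 233.6] [668.8 -78.7  24.8]
filter 0.65 [281.3 278. ] [357.3 -79.7   9.9]
pump 0.94 [323.1 194. ] [559.4 119.   38.7]
pump 0.57 [318.3 178. ] [560.8 153.4  68.6]
{'time': 1.3, 'joint_positions': array([-72.4,  13.8,   0.3,  76.5,  -0. ,  90. ]), 'qd': array([ 0. ,  0.1, -0. , -0. , -0. ,  0. ]), 'joint_torque': array([ -0. , -37.2,  25.3,   0. ,  -0. ,   0. ]), 'tool_pos': array([ 151. , -476.7,  231.3]), 'eef_rot': array([[ 1. ,  0.3, -0. ],
       [ 0.3, -1. , -0. ],
       [-0. ,  0. , -1. ]]), 'ft_force': array([-0.7, -0.5,  0.7]), 'torque': array([ 0. ,  0. , -0.1]), 'grip_width': 85.3343463992966}
```

Run:
```python
import cv2
a=cv2.imread('pics/top.png');b=cv2.imread('pics/scene.png')
cv2.imwrite('pics/tb.png',cv2.vconcat([cv2.resize(a[120:300,170:450],(800,514),interpolation=3)]))
cv2.imwrite('pics/sb.png',cv2.resize(b[90:330,220:480],(650,600),interpolation=3))
```

```text
(no output)
```

View pics/tb.png

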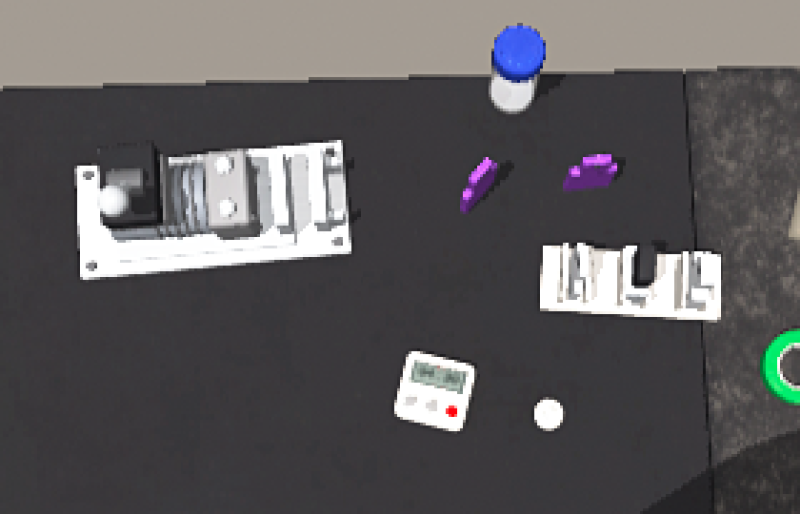

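View pics/sb.png

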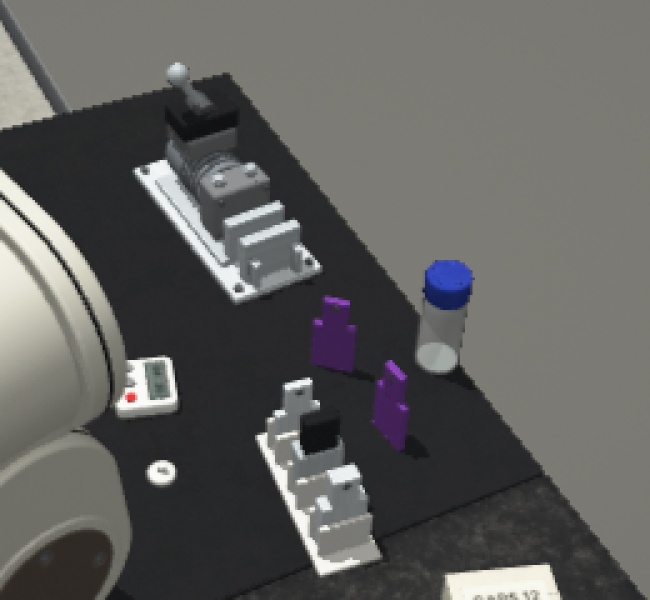

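Top crop: the frame is at left with the toggle ball at (113,200), the stop near (330,190) and the end plate near (285,195). The rack is at right with slots at about (575,270), (640,270, black-gripped wedge) and (700,275). The purple plates at (480,185) and (590,170) are decoys. The timer is at (437,390), the filter at (548,413) and the bottle at (518,60).

Run:
```python
from h import *
np.set_printoptions(precision=1,suppress=True)
z=np.load('top.npz');d=z['d'];im=z['im'].astype(int);ci=bot.camera_info('top')
vv,uu=np.mgrid[:400,:640];W=world(ci,np.c_[uu.ravel(),vv.ravel()],d.ravel()).reshape(400,640,3)
def corners(px): return onplane(ci,px,10.)
c=np.array([[77,168],[342,140],[351,250],[82,278]])/2.857+[170,120]
C=corners(c);print('frame corners',C, 'center',C.mean(0))
print(np.linalg.norm(np.diff(C,axis=0),axis=1), [np.degrees(np.arctan2(*(a)[[1,0]])) for a in (C[0]-C[1],C[3]-C[2],C[1]-C[2],C[0]-C[3])])
# rack, top 46
c=np.array([[541,245],[720,253],[720,320],[541,308]])/2.857+[170,120]
C=onplane(ci,c,46.);print('rack',C,C.mean(0),[np.degrees(np.arctan2(*(a)[[1,0]])) for a in (C[0]-C[1],C[3]-C[2])])
print('ball',onplane(ci,np.array([[113,200]])/2.857+[170,120],170.))
for nm,box in dict(gap=((175,100),(205,300))).items(): pass
# point cloud high bits on frame
s=(W[...,0]>480)&(W[...,0]<640)&(W[...,1]>90)&(W[...,1]<330)&(d>0)
P=W[s]
for lo,hi in [(55,75),(90,110),(110,145),(145,165),(165,200)]:
    q=P[(P[:,2]>lo)&(P[:,2]<hi)]
    if len(q): print(lo,hi,len(q),q.min(0),q.max(0),q.mean(0))
w=bot.camera_info('wrist');s=bot.state()
R=s['eef_rot'];print('wrist',w['K'],'eye in tool',R.T@(np.array(w['eye'])-s['tool_pos']),'\n',R.T@np.array(w['orientation']))
print(R, bot.camera_info('top')['orientation'])
```

```text
frame corners [[609.3 366.4  10. ]
 [630.3 108.9  10. ]
 [521.2 101.6  10. ]
 [500.9 358.5  10. ]] center [565.4 233.8  10. ]
[258.4 109.4 257.7] [np.float64(94.6617444937444), np.float64(94.51578596975219), np.float64(3.820526863848682), np.float64(4.19798016257045)]
rack [[ 514.3  -76.6   46. ]
 [ 502.3 -241.2   46. ]
 [ 440.2 -236.8   46. ]
 [ 455.6  -74.1   46. ]] [ 478.1 -157.2   46. ] [np.float64(85.84952066255254), np.float64(84.61480999170814)]
ball [[538.  288.1 170. ]]
55 75 500 [529.4 120.5  55.1] [610.2 318.6  75. ] [561.8 189.5  65.1]
90 110 102 [530.8 202.7  90.1] [596.1 307.4 110. ] [563.7 246.3  98.1]
110 145 528 [526.2 260.  110. ] [599.3 314.  144.9] [563.2 282.7 131. ]
145 165 6 [551.  281.3 148.6] [557.9 286.5 159.2] [555.1 283.7 153.3]
165 200 98 [524.3 273.1 179.9] [548.5 296.9 198.3] [534.6 283.9 190.3]
wrist [[316.6   0.  317.1]
 [  0.  316.6 194.3]
 [  0.    0.    1. ]] eye in tool [  66.9   -0.2 -144.4] 
 [[-0.   1.   0.3]
 [ 1.   0.   0. ]
 [-0.   0.3 -1. ]]
[[ 1.   0.3 -0. ]
 [ 0.3 -1.  -0. ]
 [-0.   0.  -1. ]] [[-0.   1.  -0.2]
 [-1.  -0.  -0. ]
 [-0.   0.2  1. ]]
```

```bash
python3 -m handwheel '{"hand":[0,0,0,0,0,0,0,0,0,0,0,0],"dp":[[0,0,-0.6],[0,0,-0.6],[0,0,-0.6],[0,0,-0.6],[0,0,-0.6],[0,0,-0.6],[0,0,-0.6],[0,0,-0.6],[0,0,-0.6],[0,0,-0.6],[0,0,-0.6],[0,0,-0.6]],"rotation":[[0,0,7],[0,0,7],[0,0,7],[0,0,7],[0,0,7],[0,0,7],[0,0,7],[0,0,7],[0,0,7],[0,0,7],[0,0,7],[0,0,7]]}' 40
python3 -m handwheel '{"hand":[0,0,0,0,0,0,0,0,0,0,0],"dp":[[0,0,0],[0,0,0],[0,0,0],[-3,-3,0],[-3,-3,0],[-3,-3,0],[-3,-3,0],[-3,-3,0],[-3,-3,0],[-3,-3,0],[-3,-3,0]],"rotation":[[0,0,7],[0,0,7],[0,0,5],[0,0,0],[0,0,0],[0,0,0],[0,0,0],[0,0,0],[0,0,0],[0,0,0],[0,0,0]]}'
python3 -m handwheel '{"hand":[0,0,0,0,0,0,0,0],"dp":[[-3,-3,0],[-3,-3,0],[-3,-3,0],[-2,-2.5,2],[0,0,2],[0,0,2],[0,0,1],[0,0,0]],"rotation":[[0,0,0],[0,0,0],[0,0,0],[0,0,0],[0,0,0],[0,0,0],[0,0,0],[0,0,0]]}'
cat >> h.py <<'E'
def go(target,yaw=None):
    s=bot.state();R=s['eef_rot'];y0=np.degrees(np.arctan2(R[1,0],R[0,0]))
    print('tcp',s['tool_pos'].round(1),'yaw',y0.round(2),'F',s['ft_force'].round(1),'w',round(s['grip_width'],1),'t',s['time'])
    if target is not None: print(' dp cm',(R.T@(np.array(target)-s['tool_pos'])/10).round(2),'rotz',None if yaw is None else round(y0-yaw,2))
E
python3 - <<'E'
from h import *
go(None); im,d,ci=snap('wrist','w1.png'); np.savez('w1',im=im,d=d,**{k:ci[k] for k in('K','eye','orientation')})
print(ci['eye'])
for t in ['thin_spacer','thick_spacer','wedge','rack']:
    for r in bot.place_of('wrist',t)[:3]: print(t,r)
E
```

```text
time: 2.3
tool_pos: [151.0, -476.6, 303.6]
eef_rot: [[0.394, -0.919, -0.0], [-0.919, -0.394, -0.0], [0.0, 0.0, -1.0]]
ft_force: [-0.1, -0.5, -0.2]
grip_width: 85.3
time: 3.22
tool_pos: [128.5, -239.5, 326.9]
eef_rot: [[0.306, -0.94, 0.153], [-0.952, -0.301, 0.054], [-0.004, -0.162, -0.987]]
ft_force: [0.6, -0.2, 0.3]
grip_width: 85.6
time: 3.88
tool_pos: [124.1, -127.1, 278.8]
eef_rot: [[0.355, -0.909, 0.216], [-0.935, -0.343, 0.09], [-0.008, -0.234, -0.972]]
ft_force: [-0.2, 0.2, 0.9]
grip_width: 85.6
tcp [ 124.1 -127.1  278.8] yaw -69.21 F [-0.2  0.2  0.9] w 85.6 t 3.8833
[ 117.92836016 -201.18017577  419.99723611]
thin_spacer {'point': [79.2, 110.2], 'score': 0.89}
thin_spacer {'point': [130.0, 70.6], 'score': 0.83}
thin_spacer {'point': [82.6, 41.6], 'score': 0.59}
wedge {'point': [136.6, 38.1], 'score': 0.7}
rack {'point': [139.1, 37.2], 'score': 0.78}
```

View pics/w1.png

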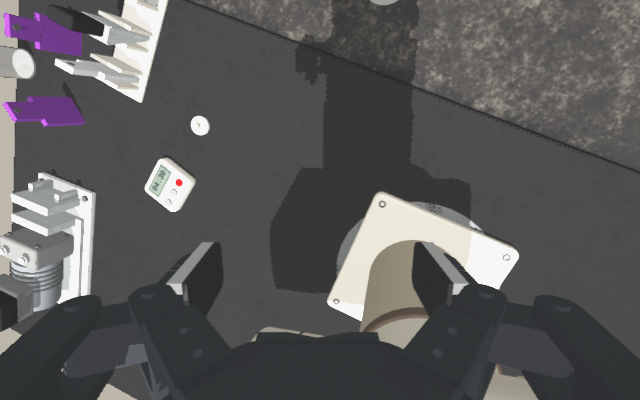

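The wrist view shows the rack at the upper left, (130,50), the timer at (170,183), the filter at (200,125) and the base at the lower right. The last joint hit its limit on this turn direction, so I'll use yaw of about +90 instead.

```bash
cat >> h.py <<'E'
from scipy.spatial.transform import Rotation as Ro
def Rt(yaw):
    c,s=np.cos(np.radians(yaw)),np.sin(np.radians(yaw));return np.array([[c,s,0],[s,-c,0],[0,0,-1.]])
E
python3 - <<'E'
from h import *
np.set_printoptions(precision=2,suppress=True)
s=bot.state();print(s['joint_positions']);go([330,-190,350])
R=s['eef_rot']
yaw=np.degrees(np.arctan2(R[1,0],R[0,0]))
print(Ro.from_matrix(R.T@Rt(yaw)).as_rotvec(degrees=True))
E
```

```text
[-69.28 -27.15 -28.6   88.77  13.56 179.94]
tcp [ 124.9 -129.1  281.3] yaw -69.22 F [ 0.2 -0.8  0.3] w 85.3 t 4.1333
 dp cm [ 12.95 -18.16  -2.73] rotz None
[-13.56   0.2   -0.02]
```

```bash
python3 -m handwheel '{"hand":[0,0,0,0,0,0,0,0,0,0,0,0],"dp":[[1.3,-1.8,-0.3],[1.3,-1.8,-0.3],[1.3,-1.8,-0.3],[1.3,-1.8,-0.3],[1.3,-1.8,-0.3],[1.3,-1.8,-0.3],[1.3,-1.8,-0.3],[1.3,-1.8,-0.3],[1.3,-1.8,-0.3],[1.3,-1.8,-0.3],[0,0,0],[0,0,0]],"rotation":[[0,0,-7],[0,0,0],[0,0,0],[0,0,0],[0,0,0],[0,0,0],[0,0,0],[0,0,0],[0,0,0],[0,0,0],[0,0,0],[0,0,0]]}'
python3 - <<'E'
from h import *
np.set_printoptions(precision=2,suppress=True)
s=bot.state();print(s['joint_positions']);go([330,-190,350])
R=s['eef_rot']
yaw=np.degrees(np.arctan2(R[1,0],R[0,0]))
print(Ro.from_matrix(R.T@Rt(yaw)).as_rotvec(degrees=True))
E
```

```text
time: 5.13
tool_pos: [241.7, -213.8, 360.1]
eef_rot: [[0.525, -0.806, 0.274], [-0.85, -0.506, 0.143], [0.023, -0.308, -0.951]]
ft_force: [0.3, 0.3, -0.6]
grip_width: 85.4
[-58.35 -10.6   -8.17  91.12  17.94 179.94]
tcp [ 241.7 -213.8  360.1] yaw -58.29 F [ 0.3  0.3 -0.6] w 85.4 t 5.1333
 dp cm [ 2.59 -8.01  3.72] rotz None
[-17.94  -1.31   0.21]
```

```bash
python3 -m handwheel '{"hand":[0,0,0,0,0,0,0,0,0,0,0,0],"dp":[[0,0,0],[0,0,0],[0,0,0],[0,0,0],[0,0,0],[0,0,0],[0,0,0],[0,0,0],[0,0,0],[0,0,0],[0,0,0],[0,0,0]],"rotation":[[0,0,-7],[0,0,-7],[-6,-0.4,0],[-6,-0.4,0],[-6,-0.4,0],[0,0,-7],[0,0,-7],[0,0,-7],[0,0,-7],[0,0,-7],[0,0,-7],[0,0,-7]]}'
python3 -m handwheel '{"hand":[0,0,0,0,0,0,0,0,0,0,0,0],"dp":[[0,0,0],[0,0,0],[0,0,0],[0,0,0],[0,0,0],[0,0,0],[0,0,0],[0,0,0],[0,0,0],[0,0,0],[0,0,0],[0,0,0]],"rotation":[[0,0,-7],[0,0,-7],[0,0,-7],[0,0,-7],[0,0,-7],[0,0,-7],[0,0,-7],[0,0,-7],[0,0,-7],[0,0,-7],[0,0,-7],[0,0,-7]]}'
python3 - <<'E'
from h import *
np.set_printoptions(precision=2,suppress=True)
s=bot.state();print(s['joint_positions']);go([478,-215,250],85.2)
R=s['eef_rot']
yaw=np.degrees(np.arctan2(R[1,0],R[0,0]))
print(Ro.from_matrix(R.T@Rt(85)).as_rotvec(degrees=True))
E
```

```text
time: 6.13
tool_pos: [229.6, -223.9, 359.6]
eef_rot: [[0.994, 0.091, 0.052], [0.094, -0.994, -0.055], [0.047, 0.06, -0.997]]
ft_force: [-1.0, -0.2, 0.6]
grip_width: 85.2
time: 7.13
tool_pos: [229.6, -224.0, 359.6]
eef_rot: [[0.013, 0.999, 0.052], [0.998, -0.011, -0.055], [-0.055, 0.053, -0.997]]
ft_force: [-0.6, 0.9, -0.2]
grip_width: 85.5
[-44.08 -11.63  -7.01  90.27  -0.21  46.6 ]
tcp [ 229.6 -224.   359.6] yaw 89.23 F [-0.6  0.9 -0.2] w 85.5 t 7.1333
 dp cm [ 1.83 24.22 12.17] rotz 4.03
[3.13 3.03 4.31]
```

```bash
python3 -m handwheel '{"hand":[0,0,0,0,0,0,0,0,0,0],"dp":[[0,0,0],[0.2,3.4,1.5],[0.2,3.4,1.5],[0.2,3.5,1.5],[0.2,3.5,1.5],[0.2,3.5,1.5],[0.2,3.5,1.5],[0.2,3.4,1.5],[0,0,0],[0,0,0]],"rotation":[[3.1,3,4.3],[0,0,0],[0,0,0],[0,0,0],[0,0,0],[0,0,0],[0,0,0],[0,0,0],[0,0,0],[0,0,0]]}'
python3 - <<'E'
from h import *
np.set_printoptions(precision=2,suppress=True)
s=bot.state();print(s['joint_positions'],s['eef_rot'])
go(None); im,d,ci=snap('wrist','w2.png'); np.savez('w2',im=im,d=d,**{k:ci[k] for k in('K','eye','orientation')})
for t in ['thin_spacer','thick_spacer','wedge','rack']:
    for r in bot.place_of('wrist',t)[:3]: print(t,r)
E
```

```text
time: 7.97
tool_pos: [472.5, -232.2, 252.5]
eef_rot: [[0.091, 0.996, -0.004], [0.996, -0.091, 0.002], [0.002, -0.004, -1.0]]
ft_force: [-1.0, -0.1, 0.1]
grip_width: 85.3
[-26.17  16.6    7.19  80.86  -0.01  69.06] [[ 0.09  1.   -0.  ]
 [ 1.   -0.09  0.  ]
 [ 0.   -0.   -1.  ]]
tcp [ 472.5 -232.2  252.5] yaw 84.77 F [-1.  -0.1  0.1] w 85.3 t 7.9667
thin_spacer {'point': [406.1, 67.0], 'score': 0.83}
thin_spacer {'point': [323.1, 154.0], 'score': 0.44}
thick_spacer {'point': [322.8, 152.0], 'score': 0.94}
wedge {'point': [327.1, 106.7], 'score': 0.65}
rack {'point': [323.4, 108.5], 'score': 0.95}
```

View pics/w2.png

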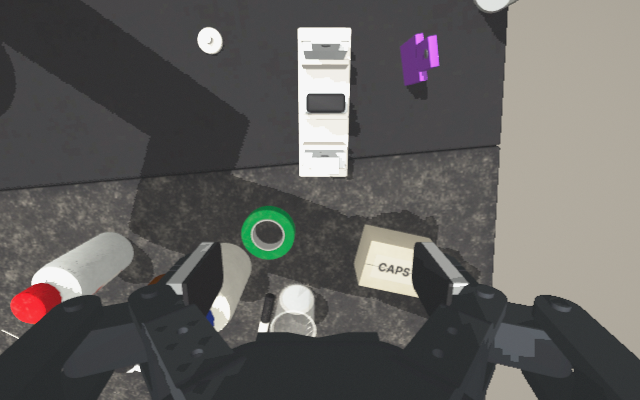

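The wrist view shows the rack centred at (324,102), with the slots at v=50 (thin-looking plate), v=102 (black wedge grip) and v=160 (thick-looking plate). The purple decoy at (415,60) is outside the rack.

Run:
```python
from h import *
np.set_printoptions(precision=1,suppress=True)
z=np.load('w2.npz');d=z['d'];vv,uu=np.mgrid[:400,:640];W=world(z,np.c_[uu.ravel(),vv.ravel()],d.ravel()).reshape(400,640,3)
s=(uu>290)&(uu<360)&(vv>20)&(vv<185)&(d>0)
for lo,hi in [(40,52),(60,72),(92,108),(108,122)]:
    m=(s&(W[...,2]>lo)&(W[...,2]<hi)).astype(np.uint8)
    n,l,st,c=cv2.connectedComponentsWithStats(m)
    for i in range(1,n):
        if st[i,4]<12: continue
        P=W[l==i];r=cv2.minAreaRect(P[:,:2].astype(np.float32))
        print(lo,hi,'px',st[i],'n',len(P),'rect',np.array(r[0]),np.array(r[1]),round(r[2],1),'z',P[:,2].mean())
im=z['im'];cv2.imwrite('pics/w2c.png',cv2.resize(im[15:190,270:450,::-1],None,fx=3.4,fy=3.4,interpolation=3))
c=np.array([[298,28],[350,28],[347,177],[299,177]])
C=onplane(z,c,46.);print(C,C.mean(0),[np.degrees(np.arctan2(*(a)[[1,0]])) for a in (C[0]-C[3],C[1]-C[2])])
```

```text
40 52 px [301  36  10   7  61] n 61 rect [473.6 -96.5] [4.4 9.3] 84.0 z 48.35768338049784
40 52 px [342  36   8   6  48] n 48 rect [ 514.  -100.4] [4.8 7.7] 85.0 z 48.92218862832991
40 52 px [304  54  43   2  85] n 85 rect [ 491.8 -113.1] [ 0.7 43.3] 84.4 z 46.168276015674294
40 52 px [301  60  49   6 291] n 291 rect [ 491.3 -120.8] [ 4.5 49.5] 84.6 z 48.3397411698888
40 52 px [315 113  30   1  30] n 30 rect [ 491.7 -171.7] [ 0. 31.] 84.9 z 45.21217744568585
40 52 px [302 115  46   5 229] n 229 rect [ 486.1 -175.3] [ 4.3 48.4] 84.7 z 49.20305335222319
40 52 px [302 144  45   7 268] n 268 rect [ 482.7 -207.8] [ 6.2 48.4] 84.7 z 48.78871618275324
40 52 px [302 164  10   6  27] n 27 rect [ 461.3 -227.7] [ 4.5 10.2] 83.7 z 49.068843806913264
40 52 px [339 166   8   4  18] n 18 rect [ 501.3 -232.1] [3.6 8. ] 87.7 z 49.30025837339286
60 72 px [303  42  46  11 261] n 261 rect [ 492.3 -109.2] [ 8.4 43.5] 84.4 z 67.57086772699365
60 72 px [304 152  42  16 275] n 275 rect [ 481.9 -218.1] [15.5 43.2] 84.9 z 68.74691782105248
92 108 px [311  34  31  13 379] n 379 rect [ 491.9 -109.8] [ 8.5 25.8] 84.6 z 102.0830311923467
92 108 px [312 155  27  19 484] n 484 rect [ 481.7 -217.7] [15.9 24.8] 84.7 z 102.88160880683586
108 122 px [307  93  39  20 756] n 756 rect [ 487.2 -161.8] [15.8 32.9] 84.7 z 116.80660504955304
[[ 467.   -85.9   46. ]
 [ 519.3  -90.7   46. ]
 [ 505.8 -243.7   46. ]
 [ 451.5 -238.7   46. ]] [ 485.9 -164.8   46. ] [np.float64(84.22801733484852), np.float64(84.97318685669995)]
```

View pics/w2c.png

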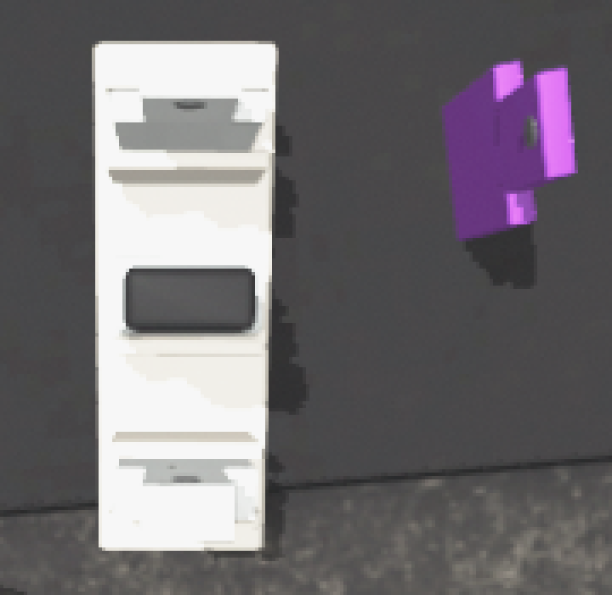

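Enlarged crop: the plate at top (190,105) is aluminium, 8.5 mm thick, so it is the thin spacer. The bottom one (190,500) is 16 mm, so it is the thick spacer. The black grip (190,300) is the wedge, and the purple plate is a decoy and is ignored. Next I'll check which side the wedge slopes on and then look at the gap.

Run:
```python
from h import *
np.set_printoptions(precision=1,suppress=True)
z=np.load('w2.npz');d=z['d'];vv,uu=np.mgrid[:400,:640];W=world(z,np.c_[uu.ravel(),vv.ravel()],d.ravel()).reshape(400,640,3)
for u in (320,328,336): print([(v,W[v,u,1].round(0),W[v,u,2].round(0)) for v in range(84,122,1)])
go([530,185,300],94.6)
```

```text
[(84, np.float64(-139.0), np.float64(11.0)), (85, np.float64(-140.0), np.float64(9.0)), (86, np.float64(-141.0), np.float64(9.0)), (87, np.float64(-142.0), np.float64(9.0)), (88, np.float64(-143.0), np.float64(8.0)), (89, np.float64(-144.0), np.float64(10.0)), (90, np.float64(-149.0), np.float64(72.0)), (91, np.float64(-150.0), np.float64(75.0)), (92, np.float64(-151.0), np.float64(76.0)), (93, np.float64(-153.0), np.float64(113.0)), (94, np.float64(-154.0), np.float64(117.0)), (95, np.float64(-155.0), np.float64(117.0)), (96, np.float64(-156.0), np.float64(116.0)), (97, np.float64(-157.0), np.float64(117.0)), (98, np.float64(-158.0), np.float64(117.0)), (99, np.float64(-158.0), np.float64(117.0)), (100, np.float64(-159.0), np.float64(117.0)), (101, np.float64(-160.0), np.float64(118.0)), (102, np.float64(-161.0), np.float64(117.0)), (103, np.float64(-162.0), np.float64(117.0)), (104, np.float64(-163.0), np.float64(118.0)), (105, np.float64(-163.0), np.float64(118.0)), (106, np.float64(-164.0), np.float64(118.0)), (107, np.float64(-165.0), np.float64(118.0)), (108, np.float64(-166.0)
[... 3439 characters left out ...]
.0)), (109, np.float64(-168.0), np.float64(117.0)), (110, np.float64(-169.0), np.float64(116.0)), (111, np.float64(-170.0), np.float64(116.0)), (112, np.float64(-170.0), np.float64(114.0)), (113, np.float64(-172.0), np.float64(46.0)), (114, np.float64(-174.0), np.float64(15.0)), (115, np.float64(-174.0), np.float64(49.0)), (116, np.float64(-175.0), np.float64(49.0)), (117, np.float64(-176.0), np.float64(49.0)), (118, np.float64(-178.0), np.float64(48.0)), (119, np.float64(-179.0), np.float64(48.0)), (120, np.float64(-181.0), np.float64(9.0)), (121, np.float64(-182.0), np.float64(11.0))]
tcp [ 472.1 -233.4  256.9] yaw 84.63 F [-0.6 -0.5 -0.5] w 85.7 t 8.2167
 dp cm [42.2  1.9 -4.4] rotz -9.97
```

The wedge slope faces +y (ledge at y≈-150), which is the way it needs to go in. Next is the gap.

```bash
python3 -m handwheel '{"hand":[0,0,0,0,0,0,0,0,0,0,0,0],"dp":[[3.3,0.6,0],[3.3,0.6,0.5],[3.3,0.6,0.7],[3.3,0.6,0.7],[3.3,0.6,0.7],[3.3,0.6,0.7],[3.3,0.6,0.7],[3.3,0.6,0.7],[3.3,0.6,0.7],[3.3,0.6,0.3],[0,0,0],[0,0,0]],"rotation":[[0,0,0],[0,0,0],[0,0,0],[0,0,0],[0,0,0],[0,0,0],[0,0,0],[0,0,0],[0,0,-5],[0,0,-5],[0,0,0],[0,0,0]]}'
python3 - <<'E'
from h import *
np.set_printoptions(precision=1,suppress=True)
go(None); im,d,ci=snap('wrist','w3.png'); np.savez('w3',im=im,d=d,**{k:ci[k] for k in('K','eye','orientation')})
for t in ['stop_face','plate_face','toggle_tip','frame']:
    for r in bot.place_of('wrist',t)[:2]: print(t,r)
go(None)
vv,uu=np.mgrid[:400,:640];W=world(ci,np.c_[uu.ravel(),vv.ravel()],d.ravel()).reshape(400,640,3)
m=((W[...,2]>60)&(W[...,2]<76)&(d>0)&(d<400)&(W[...,1]<250)).astype(np.uint8)
n,l,st,c=cv2.connectedComponentsWithStats(m)
for i in range(1,n):
    if st[i,4]<40: continue
    P=W[l==i];r=cv2.minAreaRect(P[:,:2].astype(np.float32))
    print('px',st[i],'rect',np.array(r[0]),np.array(r[1]),round(r[2],1),'z',P[:,2].mean(),'box',cv2.boxPoints(r).ravel())
E
```

```text
time: 9.22
tool_pos: [560.2, 91.8, 199.1]
eef_rot: [[-0.084, 0.996, 0.003], [0.996, 0.084, -0.001], [-0.001, 0.003, -1.0]]
ft_force: [0.3, 0.0, -0.2]
grip_width: 85.7
tcp [560.2  91.8 199.1] yaw 94.81 F [ 0.3  0.  -0.2] w 85.7 t 9.2167
stop_face {'point': [340.1, 136.6], 'score': 0.97}
plate_face {'point': [340.1, 109.5], 'score': 0.68}
tcp [560.5  89.2 199.1] yaw 94.55 F [-0.1  1.4 -0.6] w 85.4 t 9.4667
px [300   0  12  11 106] rect [541. 233.] [ 6.3 12. ] 66.4 z 69.78857316680526 box [534.2 232.6 545.2 227.7 547.7 233.5 536.7 238.3]
px [375   0  10  12  84] rect [598.2 237.3] [12.   6.7] 31.2 z 70.59383213534163 box [591.3 237.1 594.8 231.4 605.  237.6 601.5 243.3]
px [ 497    4   90  292 3727] rect [751.6 123.7] [252.4   3.2] 89.8 z 68.20218039556421 box [749.5  -2.5 752.7  -2.5 753.6 249.9 750.4 249.9]
px [311  69  62   4 135] rect [573.9 188.5] [50.1  0.4] 4.0 z 67.97950744708265 box [548.9 186.9 548.9 186.5 598.8 190.1 598.8 190.4]
px [ 298   94   84   18 1445] rect [574.7 163.4] [69.9 13.8] 4.7 z 67.86206092685254 box [539.3 167.4 540.5 153.6 610.1 159.4 609.  173.1]
px [ 299  136   80   18 1331] rect [577.5 128.1] [68.9 14.3] 4.1 z 67.74037245388463 box [542.7 132.8 543.7 118.5 612.4 123.4 611.4 137.6]
px [307 277  35  32 310] rect [578.5 -20.8] [ 8.5 44. ] 50.4 z 65.9834342136776 box [558.8 -10.  592.7 -38.1 598.1 -31.5 564.2  -3.4]
px [398 313  32  32 389] rect [668.8 -49.8] [41.7 14.3] 53.1 z 67.95297834043727 box [650.6 -62.1 662.  -70.7 687.1 -37.4 675.7 -28.8]
```

View pics/w3.png

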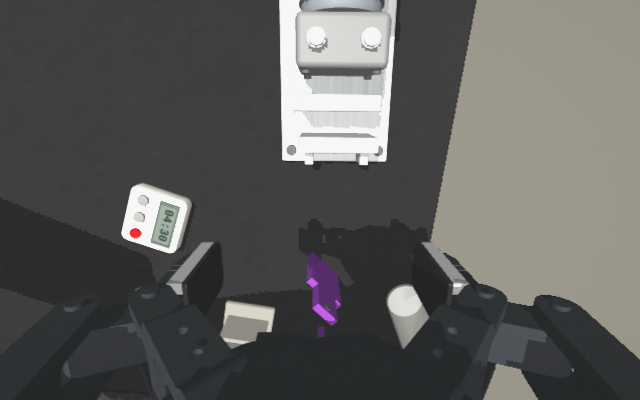

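The view shows the stop top at (340,145), the end plate top at (340,103) and a gap of about 21.4 mm by depth (23 mm by pixels), so the thin spacer is the right one. Predicted tip (536,284,185) agrees with the top camera's (535,284,~187). Toggle next.

```bash
python3 -m handwheel '{"hand":[255,255,255,255,255,255,255,255,255,255,255,255],"dp":[[0,-2.4,0],[0,-2.4,0],[0,-2.4,0],[3.3,0,0],[3.3,0,0],[3.3,0,0],[3.3,0,0],[3.3,0,0],[3.3,0,0],[0,0,1],[0,0,1],[0,0,0.8]],"rotation":[[0,0,0],[0,0,0],[0,0,0],[0,0,0],[0,0,0],[0,0,0],[0,0,0],[0,0,0],[0,0,0],[0,0,0],[0,0,0],[0,0,0]]}'
python3 -m handwheel '{"hand":[255,255,255,255,255,255,255,255],"dp":[[0,1,0],[0,1,0],[0,1,0],[0,1,0],[0,1,0],[0,1,0],[0,0,0],[0,0,0]],"rotation":[[0,0,0],[0,0,0],[0,0,0],[0,0,0],[0,0,0],[0,0,0],[0,0,0],[0,0,0]]}'
python3 - <<'E'
from h import *
go(None)
E
```

```text
time: 10.47
tool_pos: [472.3, 280.8, 168.9]
eef_rot: [[-0.081, 0.997, 0.001], [0.997, 0.081, -0.002], [-0.002, 0.001, -1.0]]
ft_force: [1.1, -1.1, -0.3]
grip_width: 0.2
time: 11.13
tool_pos: [532.6, 284.9, 169.4]
eef_rot: [[-0.079, 0.997, 0.0], [0.997, 0.079, -0.001], [-0.001, 0.0, -1.0]]
ft_force: [0.0, -0.2, 1.1]
grip_width: -0.0
tcp [532.6 284.9 169.4] yaw 94.52 F [ 0.  -0.2  1.1] w -0.0 t 11.1333
```

```bash
python3 -m handwheel '{"hand":[255,255,255,255,255,255],"dp":[[0,0.8,0],[0,0.8,0],[0,0.8,0],[0,0.4,0],[0,0,0],[0,0,0]],"rotation":[[0,0,0],[0,0,0],[0,0,0],[0,0,0],[0,0,0],[0,0,0]]}'
python3 - <<'E'
from h import *
np.set_printoptions(precision=1,suppress=True)
go(None)
im,d,ci=snap('top')
vv,uu=np.mgrid[:400,:640];W=world(ci,np.c_[uu.ravel(),vv.ravel()],d.ravel()).reshape(400,640,3)
im2,d2,c2=snap('scene','s2.png');W2=world(c2,np.c_[uu.ravel(),vv.ravel()],d2.ravel()).reshape(400,640,3)
for w in (W,W2):
    s=(abs(w[...,0]-580)<40)&(abs(w[...,1]-285)<25)&(w[...,2]>165)&(w[...,2]<205);print(s.sum(),w[s].mean(0) if s.any() else 0,w[s].max(0) if s.any() else 0)
for n in('scene','top'):print(bot.place_of(n,'toggle_tip')[:2])
cv2.imwrite('pics/s2c.png',cv2.resize(im2[80:230,220:400],None,fx=4,fy=4,interpolation=3)[:,:,::-1])
E
```

```text
time: 11.63
tool_pos: [560.8, 289.4, 169.9]
eef_rot: [[-0.082, 0.997, 0.002], [0.997, 0.082, -0.0], [-0.0, 0.002, -1.0]]
ft_force: [0.3, 0.5, 0.1]
grip_width: 0.1
tcp [560.8 289.4 169.9] yaw 94.69 F [0.3 0.5 0.1] w 0.1 t 11.6333
58 [572.9 280.7 186.3] [596.7 286.5 204.6]
181 [571.4 281.5 189.2] [603.3 295.6 204.7]
[{'point': [309.2, 116.3], 'score': 0.46}]
[{'point': [405.6, 218.9], 'score': 0.68}, {'point': [210.9, 167.2], 'score': 0.42}]
```

View pics/s2c.png

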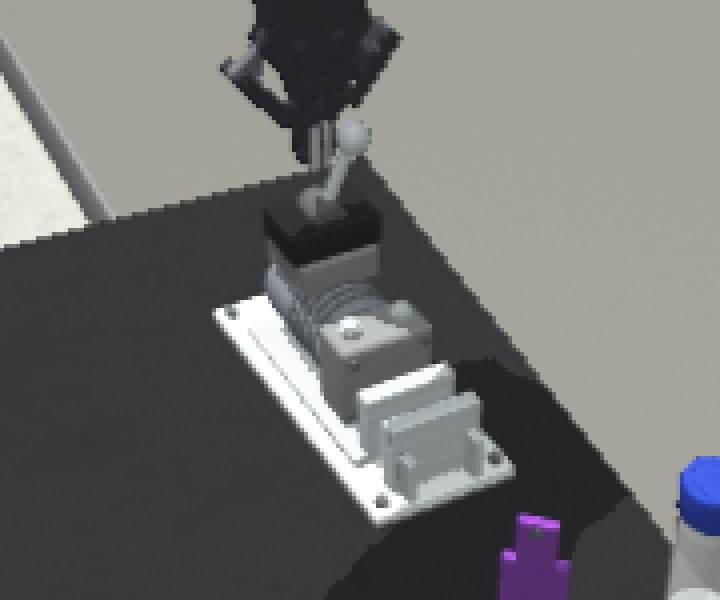

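The scene crop shows the lever leaning away with the ball at (353,137). No end-stop force yet, so I'll push on to the stop.

```bash
python3 -m handwheel '{"hand":[255,255,255,255],"dp":[[0,0.4,0],[0,0.4,0],[0,0,0],[0,0,0]],"rotation":[[0,0,0],[0,0,0],[0,0,0],[0,0,0]]}'
python3 - <<'E'
from h import *
print(onplane(bot.camera_info('scene'),[[308.2,114.2]],185.))
go(None)
E
```

```text
time: 12.17
tool_pos: [566.5, 289.9, 169.9]
eef_rot: [[-0.082, 0.997, -0.003], [0.997, 0.082, -0.001], [-0.001, -0.003, -1.0]]
ft_force: [-6.4, -0.8, 2.5]
grip_width: 0.1
[[591.3226546  287.94683382 185.        ]]
tcp [566.5 289.9 169.9] yaw 94.73 F [-6.4 -0.8  2.5] w 0.1 t 12.1667
```

```bash
python3 -m handwheel '{"hand":[255,255,255],"dp":[[0,0.4,0],[0,0,0],[0,0,0]],"rotation":[[0,0,0],[0,0,0],[0,0,0]]}'
python3 -m handwheel '{"hand":[255,255,255,255,255,0,0],"dp":[[0,-1.5,0],[0,-2.5,0],[0,-2.5,-1],[0,-2.5,-2.5],[0,0,-2],[0,0,0],[0,0,0]],"rotation":[[0,0,0],[0,0,0],[0,0,0],[0,0,0],[0,0,0],[0,0,0],[0,0,0]]}'
python3 - <<'E'
from h import *
np.set_printoptions(precision=1,suppress=True)
im2,d2,c2=snap('scene','s3.png')
vv,uu=np.mgrid[:400,:640];w=world(c2,np.c_[uu.ravel(),vv.ravel()],d2.ravel()).reshape(400,640,3)
s=(abs(w[...,0]-580)<40)&(abs(w[...,1]-285)<25)&(w[...,2]>175)&(w[...,2]<205);print(s.sum(),w[s].mean(0) ,w[s].max(0),w[s].min(0))
go([492,-109.6,200],84.7)
E
```

```text
time: 12.42
tool_pos: [566.8, 289.9, 169.8]
eef_rot: [[-0.083, 0.996, -0.01], [0.997, 0.083, -0.002], [-0.001, -0.01, -1.0]]
ft_force: [-15.5, -1.5, 6.2]
grip_width: -0.5
time: 13.0
tool_pos: [483.6, 283.7, 227.0]
eef_rot: [[-0.082, 0.997, 0.006], [0.997, 0.082, 0.002], [0.001, 0.006, -1.0]]
ft_force: [-0.4, 0.2, -0.5]
grip_width: 23.3
70 [591.1 282.2 188.9] [605.9 294.7 199.3] [580.8 274.2 175.2]
tcp [483.2 283.2 225.5] yaw 94.69 F [-0.1 -0.  -0.3] w 30.9 t 13.05
 dp cm [-39.2  -2.3   2.5] rotz 9.99
```

The toggle is at its firm stop: 15 N with no advance, and the ball is centred at x≈593. It's off. Next is the thin spacer.

```bash
python3 -m handwheel '{"hand":[110,110,110,110,110,110,110,110,110,110,110,110],"dp":[[-2.8,-0.2,0.3],[-3.3,-0.2,0.3],[-3.3,-0.2,0.3],[-3.3,-0.2,0.3],[-3.3,-0.2,0.3],[-3.3,-0.2,0.3],[-3.3,-0.2,0.3],[-3.3,-0.2,0.2],[-3.3,-0.2,0.2],[-3.3,-0.2,0],[-3.3,-0.2,0],[-3.3,-0.1,0]],"rotation":[[0,0,0],[0,0,0],[0,0,0],[0,0,0],[0,0,0],[0,0,0],[0,0,0],[0,0,0],[0,0,0],[0,0,0],[0,0,0],[0,0,0]]}'
python3 -m handwheel '{"hand":[110,110,110,110],"dp":[[0,0,0],[0,0,0],[0,0,0],[0,0,0]],"rotation":[[0,0,5],[0,0,5],[0,0,0],[0,0,0]]}'
python3 - <<'E'
from h import *
go([492,-109.6,70],84.7)
E
```

```text
time: 14.05
tool_pos: [490.9, -110.6, 198.7]
eef_rot: [[-0.081, 0.997, -0.001], [0.997, 0.081, -0.0], [0.0, -0.001, -1.0]]
ft_force: [0.9, 0.5, -0.6]
grip_width: 48.6
time: 14.38
tool_pos: [491.2, -109.1, 199.0]
eef_rot: [[0.091, 0.996, -0.001], [0.996, -0.091, -0.0], [-0.0, -0.001, -1.0]]
ft_force: [-0.2, -0.4, -0.5]
grip_width: 48.6
tcp [ 491.2 -109.1  199. ] yaw 84.77 F [-0.2 -0.4 -0.5] w 48.6 t 14.3833
 dp cm [-0.04  0.09 12.9 ] rotz 0.07
```

```bash
python3 -m handwheel '{"hand":[110,110,110,110,110,110,255,255,255,255],"dp":[[0,0.1,3],[0,0,3],[0,0,3],[0,0,2],[0,0,1.8],[0,0,0],[0,0,0],[0,0,0],[0,0,0],[0,0,0]],"rotation":[[0,0,0],[0,0,0],[0,0,0],[0,0,0],[0,0,0],[0,0,0],[0,0,0],[0,0,0],[0,0,0],[0,0,0]]}' 60
python3 -m handwheel '{"hand":[255,255,255,255,255,255],"dp":[[0,0,-1],[0,0,-2],[0,0,-3],[0,0,-4],[0,0,-1],[0,0,0]],"rotation":[[0,0,0],[0,0,0],[0,0,0],[0,0,0],[0,0,0],[0,0,0]]}' 60
python3 - <<'E'
from h import *
go([576,142.5,175],94.5)
im,d,ci=snap('scene','s4.png');cv2.imwrite('pics/s4c.png',cv2.resize(im[200:360,260:440],None,fx=3,fy=3,interpolation=3)[:,:,::-1])
E
```

```text
time: 15.22
tool_pos: [493.9, -109.0, 73.6]
eef_rot: [[0.092, 0.996, 0.004], [0.996, -0.092, -0.001], [-0.001, 0.004, -1.0]]
ft_force: [-0.4, -0.1, -0.4]
grip_width: 24.6
time: 15.72
tool_pos: [495.7, -109.5, 187.7]
eef_rot: [[0.092, 0.996, 0.012], [0.996, -0.092, -0.003], [-0.002, 0.012, -1.0]]
ft_force: [-0.3, -0.9, -1.0]
grip_width: 24.7
tcp [ 495.7 -109.5  187.7] yaw 84.7 F [-0.3 -0.9 -1. ] w 24.7 t 15.7167
 dp cm [25.84  5.65  1.3 ] rotz -9.8
```

View pics/s4c.png

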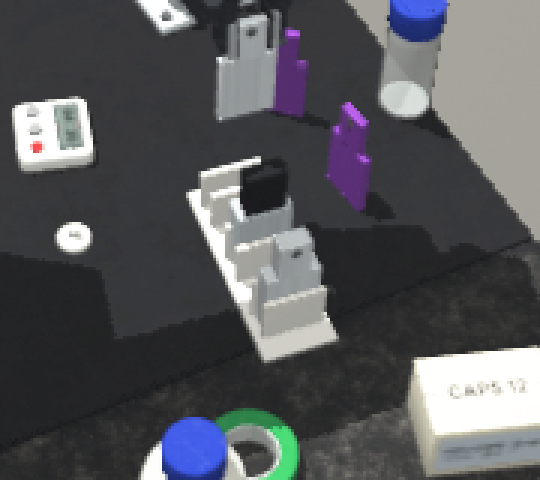

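The crop shows the silver thin spacer upright between the fingers at (250,70), with the wedge and the thick spacer still in the rack. Carry it to the gap.

```bash
python3 -m handwheel '{"hand":[255,255,255,255,255,255,255,255,255,255,255,255],"dp":[[2,0.45,0],[2.6,0.6,0],[2.6,0.6,0],[2.6,0.6,0],[2.6,0.6,0],[2.6,0.6,0],[2.6,0.6,0],[2.6,0.6,0],[2.6,0.6,0],[2,0.3,0],[1.1,0,0],[0,0,0]],"rotation":[[0,0,0],[0,0,0],[0,0,0],[0,0,0],[0,0,0],[0,0,0],[0,0,0],[0,0,0],[0,0,0],[0,0,0],[0,0,0],[0,0,-5]]}'
python3 -m handwheel '{"hand":[255,255,255,255],"dp":[[0,0,0],[0,0,0],[0,0,0],[0,0,0]],"rotation":[[0,0,-4.8],[0,0,0],[0,0,0],[0,0,0]]}'
python3 - <<'E'
from h import *
print(bot.state()['eef_rot'])
go([577.5,143.3,86],94.4)
im,d,ci=snap('wrist','w5.png')
vv,uu=np.mgrid[:400,:640];W=world(ci,np.c_[uu.ravel(),vv.ravel()],d.ravel()).reshape(400,640,3)
for u in (305,330): 
  print(u,[(v,*W[v,u].round(0).astype(int)) for v in range(30,330,8)])
E
```

```text
time: 16.77
tool_pos: [570.8, 146.1, 180.3]
eef_rot: [[0.001, 1.0, -0.002], [1.0, -0.001, -0.001], [-0.001, -0.002, -1.0]]
ft_force: [-0.3, 0.6, -0.6]
grip_width: 24.7
time: 17.1
tool_pos: [571.3, 143.3, 181.7]
eef_rot: [[-0.076, 0.997, 0.0], [0.997, 0.076, -0.001], [-0.001, 0.0, -1.0]]
ft_force: [-0.2, -0.3, -1.2]
grip_width: 24.5
[[-7.59406070e-02  9.97112302e-01  2.86617734e-04]
 [ 9.97111798e-01  7.59408628e-02 -1.02318415e-03]
 [-1.04199551e-03  2.08088699e-04 -9.99999435e-01]]
tcp [571.3 143.3 181.7] yaw 94.36 F [-0.2 -0.3 -1.2] w 24.5 t 17.1
 dp cm [-0.04  0.62  9.57] rotz -0.04
305 [(30, np.int64(556), np.int64(259), np.int64(98)), (38, np.int64(556), np.int64(256), np.int64(85)), (46, np.int64(556), np.int64(251), np.int64(85)), (54, np.int64(556), np.int64(246), np.int64(84)), (62, np.int64(557), np.int64(241), np.int64(87)), (70, np.int64(557), np.int64(236), np.int64(85)), (78, np.int64(557), np.int64(230), np.int64(84)), (86, np.int64(558), np.int64(225), np.int64(86)), (94, np.int64(558), np.int64(219), np.int64(86)), (102, np.int64(559), np.int64(214), np.int64(87)), (
[... 2666 characters left out ...]
(580), np.int64(148), np.int64(156)), (230, np.int64(579), np.int64(148), np.int64(168)), (238, np.int64(579), np.int64(147), np.int64(178)), (246, np.int64(578), np.int64(148), np.int64(189)), (254, np.int64(578), np.int64(148), np.int64(197)), (262, np.int64(578), np.int64(148), np.int64(204)), (270, np.int64(578), np.int64(148), np.int64(211)), (278, np.int64(578), np.int64(144), np.int64(211)), (286, np.int64(578), np.int64(140), np.int64(211)), (294, np.int64(598), np.int64(4), np.int64(2)), (302, np.int64(599), np.int64(-6), np.int64(3)), (310, np.int64(600), np.int64(-17), np.int64(3)), (318, np.int64(601), np.int64(-28), np.int64(2)), (326, np.int64(602), np.int64(-39), np.int64(2))]
```

Spacer upright, with its +y face at 147.5 and the stop face at 135.8, so there is about 4 mm clearance each way. Lower it.

```bash
python3 -m handwheel '{"hand":[255,255,255,255,255,255,255,255],"dp":[[0,0.3,1],[0,0.3,2],[0,0,2.5],[0,0,2],[0,0,1.2],[0,0,0.6],[0,0,0],[0,0,0]],"rotation":[[0,0,0],[0,0,0],[0,0,0],[0,0,0],[0,0,0],[0,0,0],[0,0,0],[0,0,0]]}'
python3 -m handwheel '{"hand":[255,255,255,255,255,255],"dp":[[0,0,0.3],[0,0,0.3],[0,0,0.3],[0,0,0.2],[0,0,0],[0,0,0]],"rotation":[[0,0,0],[0,0,0],[0,0,0],[0,0,0],[0,0,0],[0,0,0]]}'
```

```text
time: 17.82
tool_pos: [578.1, 144.2, 89.2]
eef_rot: [[-0.078, 0.997, 0.001], [0.997, 0.078, -0.001], [-0.001, 0.001, -1.0]]
ft_force: [0.2, 0.2, -0.3]
grip_width: 24.5
time: 18.32
tool_pos: [577.8, 144.4, 78.2]
eef_rot: [[-0.078, 0.997, 0.001], [0.997, 0.078, -0.001], [-0.001, 0.001, -1.0]]
ft_force: [0.4, -0.3, -0.9]
grip_width: 24.8
```

Now down to contact, then across to the stop.

```bash
python3 -m handwheel '{"hand":[255,255,255],"dp":[[0,0,0.1],[0,0,0.1],[0,0,0]],"rotation":[[0,0,0],[0,0,0],[0,0,0]]}'
python3 -m handwheel '{"hand":[255,255,255,255,255,255],"dp":[[-0.1,0,0],[-0.1,0,0],[-0.1,0,0],[-0.1,0,0],[0,0,0],[0,0,0]],"rotation":[[0,0,0],[0,0,0],[0,0,0],[0,0,0],[0,0,0],[0,0,0]]}'
```

```text
time: 18.57
tool_pos: [578.2, 144.5, 76.8]
eef_rot: [[-0.078, 0.997, 0.002], [0.997, 0.078, -0.0], [-0.0, 0.002, -1.0]]
ft_force: [-0.4, -0.8, 3.4]
grip_width: 25.0
time: 19.07
tool_pos: [578.8, 140.8, 76.8]
eef_rot: [[-0.078, 0.997, 0.003], [0.997, 0.078, 0.0], [0.0, 0.003, -1.0]]
ft_force: [-0.7, 2.9, 4.5]
grip_width: 24.7
```

```bash
python3 -m handwheel '{"hand":[255,255,255,255],"dp":[[-0.1,0,0],[-0.1,0,0],[0,0,0],[0,0,0]],"rotation":[[0,0,0],[0,0,0],[0,0,0],[0,0,0]]}'
```

```text
time: 19.4
tool_pos: [578.8, 140.3, 76.8]
eef_rot: [[-0.079, 0.997, 0.003], [0.997, 0.079, 0.003], [0.003, 0.003, -1.0]]
ft_force: [-1.3, 5.7, 5.0]
grip_width: 24.7
```

It's against the stop (Fy 5.7 N, advance stopped). Release, rise and go to the wedge.

```bash
python3 -m handwheel '{"hand":[110,110,110,110,110,110,110,110],"dp":[[0,0,0],[0,0,0],[0,0,0],[0,0,-2],[0,0,-3],[0,0,-3],[0,0,-3],[0,0,0]],"rotation":[[0,0,0],[0,0,0],[0,0,0],[0,0,0],[0,0,0],[0,0,0],[0,0,0],[0,0,0]]}'
python3 - <<'E'
from h import *
np.set_printoptions(precision=1,suppress=True)
go([489,-161.8,200],84.7)
im,d,ci=snap('wrist','w6.png')
vv,uu=np.mgrid[:400,:640];W=world(ci,np.c_[uu.ravel(),vv.ravel()],d.ravel()).reshape(400,640,3)
for lo,hi in((98,112),(62,76)):
  m=((W[...,2]>lo)&(W[...,2]<hi)&(d>0)&(abs(W[...,1]-145)<35)&(abs(W[...,0]-576)<45)).astype(np.uint8)
  n,l,st,c=cv2.connectedComponentsWithStats(m)
  for i in range(1,n):
    if st[i,4]<30: continue
    P=W[l==i];r=cv2.minAreaRect(P[:,:2].astype(np.float32))
    print('px',st[i],'rect',np.array(r[0]),np.array(r[1]),round(r[2],1),'z',P[:,2].mean())
E
```

```text
time: 20.07
tool_pos: [581.6, 138.5, 192.8]
eef_rot: [[-0.078, 0.997, 0.012], [0.997, 0.078, 0.001], [-0.0, 0.012, -1.0]]
ft_force: [1.5, -0.4, 0.9]
grip_width: 48.8
tcp [581.6 138.5 192.8] yaw 94.45 F [ 1.5 -0.4  0.9] w 48.8 t 20.0667
 dp cm [-29.2 -11.6  -0.9] rotz 9.75
px [295 186  34  12 392] rect [578.  143.5] [25.2  8.1] 4.5 z 102.53167444904508
px [ 267  148   82   17 1290] rect [572.9 164.7] [69.5 13.5] 3.9 z 64.89902802741949
px [287 177  51  11 293] rect [578.2 143. ] [43.3  8. ] 4.0 z 68.8559259767915
px [269 188  79  17 952] rect [575.6 129.2] [69.4 14.4] 3.8 z 64.86591087001591
```

The spacer stands upright at (578,143), about 2 mm from the stop by depth; the wedge will take that up. The usable gap is 21.7 mm. Next is the wedge.

```bash
python3 -m handwheel '{"hand":[80,80,80,80,80,80,80,80,80,80,80,80],"dp":[[-1.8,-0.6,0],[-2.5,-1,0],[-2.5,-1,0],[-2.5,-1,0],[-2.5,-1,0],[-2.5,-1,0],[-2.5,-1,0],[-2.5,-1,0],[-2.5,-1,0],[-2.5,-1,0],[-2.5,-1,0],[-2.4,-1,0]],"rotation":[[0,0,0],[0,0,0],[0,0,0],[0,0,0],[0,0,0],[0,0,0],[0,0,0],[0,0,0],[0,0,0],[0,0,0],[0,0,0],[0,0,0]]}'
python3 -m handwheel '{"hand":[80,80,80,80],"dp":[[0,0,0],[0,0,0],[0,0,0],[0,0,0]],"rotation":[[0,0,5],[0,0,4.8],[0,0,0],[0,0,0]]}'
python3 - <<'E'
from h import *
go([489,-161.8,78],84.7); print(bot.state()['eef_rot'].round(3))
im,d,ci=snap('wrist','w7.png')
vv,uu=np.mgrid[:400,:640];W=world(ci,np.c_[uu.ravel(),vv.ravel()],d.ravel()).reshape(400,640,3)
m=((W[...,2]>106)&(W[...,2]<124)&(d>0)&(abs(W[...,1]+162)<25)&(abs(W[...,0]-487)<30))
P=W[m];print(cv2.minAreaRect(P[:,:2].astype(np.float32)),P[:,2].mean())
E
```

```text
time: 21.12
tool_pos: [483.7, -163.2, 184.6]
eef_rot: [[-0.078, 0.997, -0.002], [0.997, 0.078, -0.0], [-0.0, -0.002, -1.0]]
ft_force: [0.6, 0.5, -0.1]
grip_width: 58.3
time: 21.45
tool_pos: [484.5, -161.9, 185.0]
eef_rot: [[0.091, 0.996, -0.001], [0.996, -0.091, -0.0], [-0.0, -0.001, -1.0]]
ft_force: [-0.7, -0.1, 0.2]
grip_width: 58.5
tcp [ 484.5 -161.9  185. ] yaw 84.77 F [-0.7 -0.1  0.2] w 58.5 t 21.45
 dp cm [ 0.06  0.45 10.7 ] rotz 0.07
[[ 0.091  0.996 -0.001]
 [ 0.996 -0.091 -0.   ]
 [-0.    -0.001 -1.   ]]
((487.4513244628906, -160.51483154296875), (15.438547134399414, 32.974918365478516), 84.36551666259766) 114.97738290342848
```

```bash
python3 -m handwheel '{"hand":[80,80,80,80,80,80,255,255,255,255],"dp":[[0.1,0.4,2],[0,0,3],[0,0,3],[0,0,2],[0,0,0.7],[0,0,0],[0,0,0],[0,0,0],[0,0,0],[0,0,0]],"rotation":[[0,0,0],[0,0,0],[0,0,0],[0,0,0],[0,0,0],[0,0,0],[0,0,0],[0,0,0],[0,0,0],[0,0,0]]}' 100
python3 -m handwheel '{"hand":[255,255],"dp":[[0,0,0],[0,0,0]],"rotation":[[0,0,0],[0,0,0]]}' 100
python3 -m handwheel '{"hand":[255,255,255,255,255,255],"dp":[[0,0,-1],[0,0,-2],[0,0,-3.5],[0,0,-3.5],[0,0,-1],[0,0,0]],"rotation":[[0,0,0],[0,0,0],[0,0,0],[0,0,0],[0,0,0],[0,0,0]]}' 100
python3 - <<'E'
from h import *
go([575.2,155,190],94.4)
E
```

```text
time: 22.33
tool_pos: [491.2, -161.6, 81.0]
eef_rot: [[0.092, 0.996, 0.005], [0.996, -0.092, -0.002], [-0.001, 0.005, -1.0]]
ft_force: [0.1, 0.8, 3.0]
grip_width: 32.5
time: 22.5
tool_pos: [491.1, -161.6, 80.9]
eef_rot: [[0.092, 0.996, 0.005], [0.996, -0.092, -0.002], [-0.001, 0.005, -1.0]]
ft_force: [-0.0, 0.7, 5.9]
grip_width: 33.0
time: 23.0
tool_pos: [491.6, -161.9, 193.1]
eef_rot: [[0.093, 0.996, 0.008], [0.996, -0.093, -0.003], [-0.002, 0.009, -1.0]]
ft_force: [-0.3, -0.1, -2.4]
grip_width: 32.5
tcp [ 491.6 -161.9  193.1] yaw 84.69 F [-0.3 -0.1 -2.4] w 32.5 t 23.0
 dp cm [32.33  5.39  0.29] rotz -9.71
```

```bash
python3 -m handwheel '{"hand":[255,255,255,255,255,255,255,255,255,255,255,255],"dp":[[1.9,0.4,0],[2.8,0.5,0],[2.8,0.5,0],[2.8,0.5,0],[2.8,0.5,0],[2.8,0.5,0],[2.8,0.5,0],[2.8,0.5,0],[2.8,0.5,0],[2.8,0.5,0],[2.8,0.5,0],[2.6,0,0]],"rotation":[[0,0,0],[0,0,0],[0,0,0],[0,0,0],[0,0,0],[0,0,0],[0,0,0],[0,0,0],[0,0,0],[0,0,0],[0,0,0],[0,0,0]]}'
python3 -m handwheel '{"hand":[255,255,255,255,255],"dp":[[0,0,0],[0,0,0],[0,0,0],[0,0,0],[0,0,0]],"rotation":[[0,0,-5],[0,0,-4.7],[0,0,0],[0,0,0],[0,0,0]]}'
python3 - <<'E'
from h import *
np.set_printoptions(precision=1,suppress=True)
go([576,156,144],94.4); print(bot.state()['eef_rot'].round(3))
im,d,ci=snap('wrist','w8.png')
vv,uu=np.mgrid[:400,:640];W=world(ci,np.c_[uu.ravel(),vv.ravel()],d.ravel()).reshape(400,640,3)
cv2.imwrite('pics/w8c.png',cv2.resize(im[110:330,210:430,::-1],None,fx=2.7,fy=2.7,interpolation=3))
for u in (310,330): 
  print(u,[(v,W[v,u].round(0).tolist()) for v in range(150,300,5)])
E
```

```text
time: 24.0
tool_pos: [572.7, 158.7, 186.4]
eef_rot: [[0.092, 0.996, -0.002], [0.996, -0.092, -0.002], [-0.002, -0.002, -1.0]]
ft_force: [-0.3, 0.2, -1.3]
grip_width: 32.9
time: 24.42
tool_pos: [572.6, 157.0, 187.9]
eef_rot: [[-0.074, 0.997, -0.001], [0.997, 0.074, -0.001], [-0.001, -0.001, -1.0]]
ft_force: [-0.5, 0.3, -1.8]
grip_width: 32.7
tcp [572.6 157.  187.9] yaw 94.27 F [-0.5  0.3 -1.8] w 32.7 t 24.4167
 dp cm [-0.1  0.3  4.4] rotz -0.13
[[-0.1  1.  -0. ]
 [ 1.   0.1 -0. ]
 [-0.  -0.  -1. ]]
310 [(150, [566.0, 192.0, 86.0]), (155, [565.0, 178.0, 19.0]), (160, [566.0, 174.0, 21.0]), (165, [566.0, 171.0, 34.0]), (170, [567.0, 171.0, 60.0]), (175, [567.0, 168.0, 68.0]), (180, [567.0, 164.0, 69.0]), (185, [568.0, 160.0, 68.0]), (190, [568.0, 145.0, 29.0]), (195, [568.0, 146.0, 49.0]), (200, [569.0, 145.0, 64.0]), (205, [569.0, 145.0, 78.0]), (210, [569.0, 145.0, 93.0]), (215, [569.0, 166.0, 166.0]), (220, [570.0, 169.0, 182.0]), (225, [570.0, 166.0, 182.0]), (230, [570.0, 164.0, 182.0]), (235, [570.0, 164.0, 188.0]), (240, [570.0, 164.0, 196.0]), (245, [570.0, 164.0, 202.0]), (250,
[... 486 characters left out ...]
, 165.0, 67.0]), (185, [585.0, 161.0, 70.0]), (190, [588.0, 146.0, 28.0]), (195, [587.0, 146.0, 46.0]), (200, [586.0, 146.0, 63.0]), (205, [586.0, 146.0, 78.0]), (210, [585.0, 146.0, 91.0]), (215, [581.0, 167.0, 166.0]), (220, [580.0, 169.0, 180.0]), (225, [580.0, 167.0, 182.0]), (230, [580.0, 164.0, 182.0]), (235, [580.0, 164.0, 188.0]), (240, [580.0, 165.0, 196.0]), (245, [579.0, 165.0, 201.0]), (250, [579.0, 165.0, 207.0]), (255, [579.0, 165.0, 212.0]), (260, [579.0, 165.0, 216.0]), (265, [579.0, 165.0, 220.0]), (270, [579.0, 164.0, 222.0]), (275, [579.0, 162.0, 224.0]), (280, [579.0, 160.0, 223.0]), (285, [579.0, 158.0, 223.0]), (290, [579.0, 156.0, 223.0]), (295, [579.0, 153.0, 223.0])]
```

View pics/w8c.png

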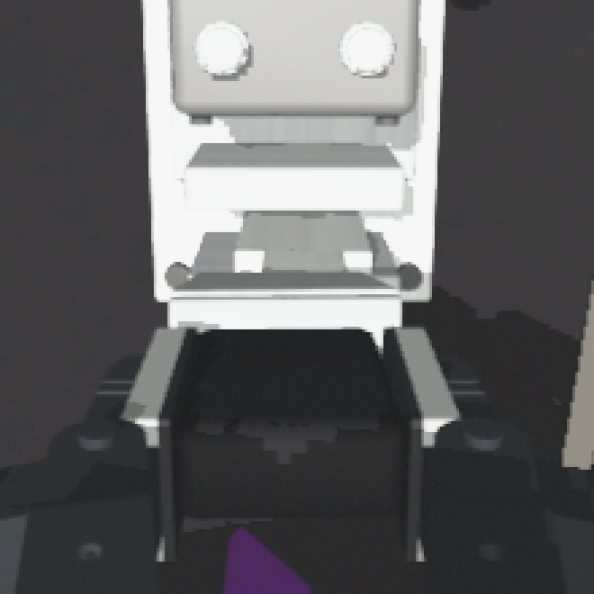

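The crop shows the wedge held with its slope towards the pump; the spacer tab is seen at (300,240) in front of the stop. Spacer face y≈145.7, plate face ≈158 and wedge origin ≈156.5, so the thin end sits mid-space. Lower it in.

```bash
python3 -m handwheel '{"hand":[255,255,255,255,255,255,255,255],"dp":[[0,0.3,1],[0,0,1.5],[0,0,1.5],[0,0,1],[0,0,0.4],[0,0,0.3],[0,0,0],[0,0,0]],"rotation":[[0,0,0],[0,0,0],[0,0,0],[0,0,0],[0,0,0],[0,0,0],[0,0,0],[0,0,0]]}'
python3 -m handwheel '{"hand":[255,255,255,255,255,255],"dp":[[-0.1,0,0],[-0.1,0,0],[-0.1,0,0],[0,0,0],[0,0,0],[0,0,0]],"rotation":[[0,0,0],[0,0,0],[0,0,0],[0,0,0],[0,0,0],[0,0,0]]}'
python3 - <<'E'
from h import *
go(None)
E
```

```text
time: 25.13
tool_pos: [576.9, 157.7, 132.7]
eef_rot: [[-0.076, 0.997, 0.002], [0.997, 0.076, -0.0], [-0.0, 0.002, -1.0]]
ft_force: [0.3, 0.2, -1.6]
grip_width: 32.7
time: 25.63
tool_pos: [576.8, 154.8, 132.4]
eef_rot: [[-0.077, 0.997, 0.002], [0.997, 0.077, -0.0], [-0.0, 0.002, -1.0]]
ft_force: [-0.1, 0.6, -0.9]
grip_width: 32.7
tcp [576.8 154.8 132.4] yaw 94.39 F [-0.1  0.6 -0.9] w 32.7 t 25.6333
```

```bash
python3 -m handwheel '{"hand":[255,255,255,255,255,255],"dp":[[-0.1,0,0.2],[-0.1,0,0.2],[0,0,0.2],[0,0,0.2],[0,0,0],[0,0,0]],"rotation":[[0,0,0],[0,0,0],[0,0,0],[0,0,0],[0,0,0],[0,0,0]]}'
python3 -m handwheel '{"hand":[255,255,255,255,255,255],"dp":[[-0.05,0,0.3],[0,0,0.3],[0,0,0.2],[0,0,0],[0,0,0],[0,0,0]],"rotation":[[0,0,0],[0,0,0],[0,0,0],[0,0,0],[0,0,0],[0,0,0]]}'
```

```text
time: 26.13
tool_pos: [577.0, 153.7, 124.1]
eef_rot: [[-0.077, 0.997, 0.002], [0.997, 0.077, 0.001], [0.001, 0.002, -1.0]]
ft_force: [1.8, 5.7, 0.2]
grip_width: 32.8
time: 26.63
tool_pos: [577.1, 153.5, 116.1]
eef_rot: [[-0.077, 0.997, 0.002], [0.997, 0.077, 0.002], [0.002, 0.002, -1.0]]
ft_force: [-0.2, 4.9, -0.5]
grip_width: 32.6
```

```bash
python3 -m handwheel '{"hand":[255,255,255,255],"dp":[[0,0,0.2],[0,0,0.2],[0,0,0],[0,0,0]],"rotation":[[0,0,0],[0,0,0],[0,0,0],[0,0,0]]}'
python3 -m handwheel '{"hand":[255,255,255,255],"dp":[[0,0,0.2],[0,0,0.1],[0,0,0],[0,0,0]],"rotation":[[0,0,0],[0,0,0],[0,0,0],[0,0,0]]}'
```

```text
time: 26.97
tool_pos: [577.2, 153.5, 112.2]
eef_rot: [[-0.077, 0.997, 0.002], [0.997, 0.077, 0.002], [0.002, 0.002, -1.0]]
ft_force: [1.3, 6.0, -1.7]
grip_width: 32.7
time: 27.3
tool_pos: [577.4, 153.5, 110.4]
eef_rot: [[-0.077, 0.997, 0.003], [0.997, 0.077, 0.002], [0.002, 0.003, -1.0]]
ft_force: [-0.8, 5.4, 3.9]
grip_width: 32.8
```

```bash
python3 -m handwheel '{"hand":[255,255,255,255],"dp":[[0,0,0.2],[0,0,0.2],[0,0,0],[0,0,0]],"rotation":[[0,0,0],[0,0,0],[0,0,0],[0,0,0]]}'
python3 -m handwheel '{"hand":[255,255,255,255],"dp":[[0,0,0.2],[0,0,0.1],[0,0,0],[0,0,0]],"rotation":[[0,0,0],[0,0,0],[0,0,0],[0,0,0]]}'
```

```text
time: 27.63
tool_pos: [577.8, 153.2, 109.2]
eef_rot: [[-0.076, 0.997, 0.006], [0.997, 0.076, 0.003], [0.002, 0.006, -1.0]]
ft_force: [-4.8, 2.8, 16.8]
grip_width: 32.4
time: 27.97
tool_pos: [578.0, 153.2, 108.8]
eef_rot: [[-0.076, 0.997, 0.007], [0.997, 0.076, 0.003], [0.002, 0.008, -1.0]]
ft_force: [-9.4, 1.0, 29.8]
grip_width: 32.8
```

It has jammed: 30 N down with almost no advance, tip about 32 mm into the gap. Hold and check.

```bash
python3 -m handwheel '{"hand":[255,255,255,255,255,255],"dp":[[0,0,0],[0,0,0],[0,0,0],[0,0,0],[0,0,0],[0,0,0]],"rotation":[[0,0,0],[0,0,0],[0,0,0],[0,0,0],[0,0,0],[0,0,0]]}'
python3 - <<'E'
from h import *
np.set_printoptions(precision=1,suppress=True)
im,d,c=snap('scene');vv,uu=np.mgrid[:400,:640];w=world(c,np.c_[uu.ravel(),vv.ravel()],d.ravel()).reshape(400,640,3)
s=(abs(w[...,0]-580)<40)&(abs(w[...,1]-285)<25)&(w[...,2]>175)&(w[...,2]<205);print('ball',s.sum(),w[s].mean(0) if s.any() else 0)
for t in('timer','bottle','filter'): print(t,[ (r['point'],r['score']) for r in bot.place_of('scene',t)[:1]])
im2,d2,ci=snap('wrist');W=world(ci,np.c_[uu.ravel(),vv.ravel()],d2.ravel()).reshape(400,640,3)
for lo,hi in((98,112),(112,120),(136,156),(62,79)):
  m=((W[...,2]>lo)&(W[...,2]<hi)&(d2>0)&(abs(W[...,1]-145)<35)&(abs(W[...,0]-576)<45)).astype(np.uint8)
  n,l,st,cc=cv2.connectedComponentsWithStats(m)
  for i in range(1,n):
    if st[i,4]<30: continue
    P=W[l==i];r=cv2.minAreaRect(P[:,:2].astype(np.float32));print(lo,st[i],np.array(r[0]),np.array(r[1]),round(r[2],1),P[:,2].mean())
a=cv2.resize(im[80:230,220:400],None,fx=2.2,fy=2.2,interpolation=3);b=cv2.resize(im2[100:320,210:430],(330,330),interpolation=3)
b=b[:330];a=cv2.resize(a,(396,330));cv2.imwrite('pics/fin.png',cv2.hconcat([a,b])[:,:,::-1]);go(None)
E
```

```text
time: 28.47
tool_pos: [578.0, 153.2, 108.8]
eef_rot: [[-0.076, 0.997, 0.007], [0.997, 0.076, 0.003], [0.002, 0.008, -1.0]]
ft_force: [-9.8, 1.1, 29.3]
grip_width: 32.6
ball 49 [587.7 282.8 189.5]
timer [([277.9, 244.8], 0.82)]
bottle [([395.4, 233.5], 0.72)]
filter [([287.0, 278.2], 0.56)]
98 [ 272  216   87   26 1672] [577.8 160.7] [43.9 12.4] 3.7 103.54137462503684
112 [267 231 102  16 625] [578.7 161.3] [45.9  7.9] 4.4 116.4135652450576
136 [ 229  249  176   69 5663] [578.9 154.8] [60.4 25.5] 4.3 144.4646857763525
136 [207 280  21   8  83] [543.6 157.8] [6.6 1.1] 3.7 154.42566318256644
136 [408 280  21   8  70] [613.5 163.1] [6.8 1.6] 2.1 154.7711244039524
62 [ 253  188  115   26 2757] [574.6 165.1] [70.2 14.2] 4.1 67.73308540973713
tcp [578.  153.2 108.8] yaw 94.36 F [-10.5   2.6  29.6] w 32.4 t 28.7167
```

View pics/fin.png

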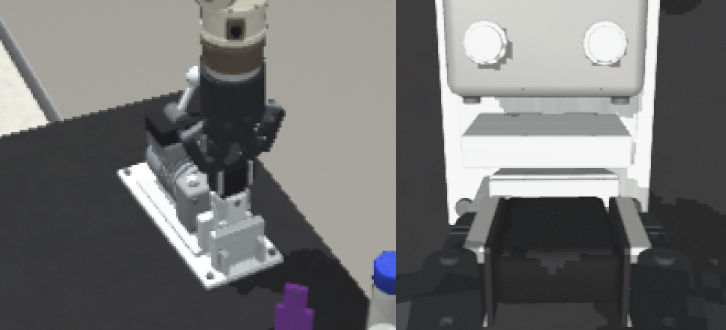

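Left: the lever still leans away at (190,80), with the spacer upright against the stop and the wedge gripped behind it. Right: the wedge is seated flat beside the end plate. Force is steady at about 29 N, so I'm handing in.

Run:
```python
from h import *
go(None); print(bot.job_done()); go(None)
```

```text
tcp [578.  153.2 108.8] yaw 94.36 F [-10.5   2.6  29.6] w 32.4 t 28.7167
the job is handed in; nothing more can be done
None
the job is handed in; nothing more can be done
```

I switched the pump off, stood the thin spacer in the gap and jammed the wedge in beside it. The job was handed in at 28.7 s with the wedge still gripped and pressed down; no verdict was reported.

- **Toggle:** I pushed it to its firm stop, where 15 N gave no further movement. The ball was then at x≈593, against about 594 expected, and it still leaned away in the last picture.
- **Spacer:** The gap measured about 21.5 mm, so I used the thin spacer and pressed it against the stop. After I let go it read upright but about 2 mm off the stop. Its position after the wedge went in was only inferred from the wedge, and fits it touching the stop.
- **Wedge:** It jammed about 30 mm into the gap (28 mm by depth image, 32 mm by tool height) and well off the floor. The downward push held steady at about 29.5 N and the grip at 100 N (33 mm opening), with no movement over 0.5 s. About 10 N of sideways force along x also showed.
- **Timer, bottle, filter:** The timer and bottle were seen where they started. The filter's detected position shifted about 6 px at a low score (0.56). The arm was not taken to it, so I took this as detector noise and did not check further.
- **Early slip:** My first turn of the wrist ran into the last joint's limit and tilted the tool for a few seconds. I undid it in free space without touching anything.

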